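Fit the grinder's bayonet lid and hold it at pulse

TASK

Put the lid on the coffee grinder with its three lugs down through the collar's slots until it sits fully home, then turn it clockwise (seen from above) against the return spring to the pulse position, half-way to the lock click and marked by the single dot, and keep holding it there: never turn it on to the click, where the grinder would lock on. Finish while still gripping the lid at pulse, because it springs back when let go, and leave the other things on the desk alone.

Things in the scene. Friction and masses are not known exactly. Their poses are not given: they have to be found in the camera images.
- grinder: Cordless coffee grinder, fixed on the desk: round steel motor housing 116 mm wide at the foot, black collar on top 108 mm wide, 144 mm tall in all. Origin under its centre, z up; its +x axis points to one of the collar's three slots (the others at 120 and 240 degrees).
- collar (a point): Centre of the collar's mouth (radius 40 mm), 144 mm above the grinder's origin, axes as the grinder's. The inward lip, 5 mm thick, is cut by three slots for the lid's lugs, 15 mm wide at the mouth, reaching out to radius 47 mm. Marks on the lip, clockwise from the middle of each slot: one dot at 33 degrees (pulse, half-way), two bars at 66 degrees (lock click).
- seat (a point): Centre of the flat seat inside the collar where the lid's underside rests when home, 14 mm below the collar's top; axes as the grinder's (+x towards a slot). Above it a 9 mm high track under the lip, in which the lugs run clockwise seen from above; they cannot turn anticlockwise from the slots.
- lid: Grey plastic bayonet lid, 140 g, upright on the desk, 76 mm wide; crown 40 mm high within radius 29 mm, sloping to 29 mm high at the rim. Origin: centre of its underside, z up. Three lugs at the foot, at 0, 120 and 240 degrees from its +x axis, each 10 mm wide, 6 mm high, reaching to radius 44.5 mm; any lug fits any slot.
- grip (a point): Middle of the upright grip bar on the lid, 56 mm above the lid's origin, axes as the lid's. The bar is 62 mm long along x, 14 mm thick along y, 40 to 72 mm above the origin; a lower beak (54 mm high) at its +x end, out to radius 39 mm, shows which end has a lug under it. Pinch it across its thickness from above and turn the lid by it.
- pulse_ring (a joint): Sprung ring turned by the lugs: 0 at rest, growing clockwise (rad). The lid turns about 0.06 rad (up to 0.12) from mid-slot before it meets the ring, then they turn together. About 0.5: half-way, lid at the dot. From 0.7 resistance rises; at 1.0 it clicks. The spring gives 0.06 N m at 0, 0.17 N m half-way, and turns ring and lid back when the lid is let go.
- mug: White mug, 80 mm wide, 92 mm tall, handle along its +y; origin under its centre. Not needed; leave it alone.
- jar: Amber glass jar with a steel cap, 80 mm wide, 104 mm tall; origin under its centre. Not needed; leave it alone.
- spoon: Steel coffee spoon, 130 mm long, lying along its x; origin under its middle. Not needed; leave it alone.
- brush: Small wooden brush, 150 mm long, lying along its x; origin under its middle. Not needed; leave it alone.
- stapler: Black stapler 130 x 34 mm, 55 mm tall; origin under its centre. Not needed; leave it alone.
- pen_pot: Dark steel pen pot, 72 mm wide, 95 mm tall (the pens reach 140 mm); origin under its centre. Not needed; leave it alone.
- notebook: Blue cloth notebook 154 x 214 mm, 16 mm thick; origin under its centre. Not needed; leave it alone.

How it is judged:
On the way:
1. the lid sits home on its seat, lugs through the slots, not yet turned to pulse (horizontal distance between lid and seat below 0.004 m and z of lid in the frame of seat between -0.003 and 0.0035 m and angle between lid's own z axis and vertical below 0.06 rad and value of joint pulse_ring below 0.25 rad), for 0.1 s.
At the end, for the whole second after the job is handed in: The lid is home in the collar (centred within 4 mm, within 3.5 mm of its seat, level within 0.06 rad), turned clockwise against the spring so that the switch ring stands still between 0.34 and 0.68 rad (lid within about 10 degrees of the pulse dot), and the fingers still hold it with more than 2 N (horizontal distance between lid and seat below 0.004 m and z of lid in the frame of seat between -0.003 and 0.0035 m and angle between lid's own z axis and vertical below 0.06 rad and value of joint pulse_ring between 0.34 and 0.68 rad and velocity of joint pulse_ring between -0.1 and 0.1 rad/s and contact force between the fingers and lid above 2 N); the arm keeps its last pose, push and grip.
It fails at once if the lid is turned on to the lock click (value of joint pulse_ring above 0.9 rad).
It fails at once if another thing on the desk is pushed away by more than 3 cm (distance of any of mug, jar, spoon, brush, stapler, pen_pot, notebook from where it was at the start of the episode above 0.03 m).
It also fails if it takes over 48 s, if anything falls off the work surface, if the arm or the gripper's body presses on something with over 40 N, if the wrist force passes 120 N, or if a joint passes its speed limit or range.

ROBOT

A 6-joint arm with a two-finger parallel gripper is mounted at the origin on the work surface. World frame = base frame: x ahead of the robot, y to its left, z up, the work surface at z = 0. Lengths are in m, angles in rad, forces in N, time in s.
With the tool pointing down it reaches from about 0.425 to 0.925 m from the base axis. Payload 12.5 kg.
Tool frame: the origin (TCP) lies midway between the tips of the shut fingers; the grasp point (between the pads) lies 19 mm behind it; z points along the fingers, y is the direction in which the jaws open and shut (so a half turn about z gives the same grasp; the last joint's range is limited). The gripper opens to 85 mm and grips with 20 to 120 N. Pads are 22 mm wide; open, the fingers measure 114 mm over their backs; the gripper's body (76 mm by 85 mm) begins 54 mm behind the grasp point. The pads swing forward as they close: fully open they stand 13 mm farther back than shut.
Start: joints at [1.148, 0.491, 1.559, -0, 1.092, -0.106], TCP at [0.195, 0.594, 0.231] pointing down, gripper open.
Joint ranges: [-3.1, 3.1], [-0.84, 2.19], [0.05, 2.79], [-1.13, 4.28], [0.06, 2.93], [-2.69, 2.69]. Speed limits (rad/s): [2.22, 2.22, 2.79, 3.14, 3.14, 3.14].

INTERFACE

Orientations are given as a rotation vector (axis times angle).
In Python, from rig import arm gives the robot as it stands. The module is installed in compiled form; this text tells all that it offers.
- The arm moves only by the tool servo_tool, never from a script. Its argument "motion" is one flat list of numbers, 4 for each row, row after row: the shift along the world's x, y, z in m, then the turn about the world's z in degrees. A call has 1 to 8 rows; each row is the pose to reach, as a shift and turn from the pose measured when the call began; what a row does not reach only later rows make up. A row lasts 1/8 s, in which the tool goes at most 62.5 mm and 10.7 degrees, less where a joint would pass 70% of its speed; a pose out of reach is approached as far as the arm can. A call with a gripper value outside its range is refused whole. "gripper" is the finger opening in m, from 0 to 0.0854, set as the call begins (left out, the last holds). The fingers move at their own pace and stop on an object; "grip_force" is the grip in N (left out, the last holds). Time passes only in rows, so rows that repeat a pose let the fingers close. It gives the time, the measured TCP pose, the force and the opening at its end, in the units of the state.
- arm.get_obs(): the state, without advancing time (a new reading comes with each control period).
- arm.grab_frame(name): name is "scene" or "side" or "wrist"; returns the picture (400x640x3 uint8, red, green, blue); there is no depth.
- arm.calibration(name): a dict with "mtx" (3x3 intrinsics, pixels), "view" (4x4, takes a point from world to camera coordinates); the wrist camera has in their place "mount" (4x4, takes a point from camera to tool coordinates, whose origin is the TCP and whose axes are the flange's). Camera axes: x right, y down, z forward; pixel columns grow to the right and rows downward; lengths in m; the calibration is good to about 2 mm. A picture is of the moment at which its call begins: read the wrist's pose just before it. calibration takes no time and is no camera call.
- arm.job_done(): hands the job in, once; it reports no verdict.
The state is a dict: "time": time; "q": joint angles; "qd": joint speeds; "joint_torque": joint torques, N m; "ee_pos": TCP position; "ee_rot": TCP orientation; "force": force on the tool from outside, world axes, zero at the start; "torque": the same for the moment, N m; "finger_gap": finger opening in m.
Only numpy, scipy, OpenCV 4.12 (cv2) and the standard library are available. Lean on these libraries where they do the work, as an engineer would, in place of code of your own. Each camera call takes 0.05 s, during which the arm holds its last target.

## Working session

There is one attempt and no reset: what is moved stays moved. The work goes in short steps, Python scripts to look and compute and a tool call to move; the robot and the scene stay as the last step left them, time stands still between calls to the robot, and variables do not carry over. Pictures are saved under pics/ and viewed, and the job is handed in when it is done.

Besides the shell and the picture viewer there is one more tool, called as name(argument=value, ...), one argument or row to a line, values as JSON. servo_tool: Moves the arm, as the interface text tells. Its arguments: {"type":"object","properties":{"motion":{"type":"array"},"gripper":{"type":"number"},"grip_force":{"type":"number"}},"required":["motion"]}

```bash
mkdir -p pics; ls; python3 - <<'E'
from rig import arm
import cv2,numpy as np
np.set_printoptions(precision=4,suppress=True)
o=arm.get_obs()
print(o)
for n in ["scene","side","wrist"]:
    cv2.imwrite(f"pics/{n}0.png",arm.grab_frame(n)[:,:,::-1]); print(n,arm.calibration(n))
E
```

```text
pics
{'time': 0.0, 'q': array([ 1.1484,  0.4915,  1.5595, -0.    ,  1.0917, -0.1056]), 'qd': array([-0.0005, -0.0002,  0.0003,  0.0007,  0.0007, -0.    ]), 'joint_torque': array([  0.0018, -61.8458, -26.1595,  -0.    ,   0.004 ,  -0.    ]), 'ee_pos': array([0.1946, 0.5937, 0.2307]), 'ee_rot': array([-0.4955, -3.102 ,  0.0017]), 'force': array([0.5652, 0.2152, 0.2357]), 'torque': array([ 0.0321, -0.0074, -0.0221]), 'finger_gap': 0.08509027386120864}
scene {'mtx': array([[483.7076,   0.    , 326.6964],
       [  0.    , 483.7076, 210.1153],
       [  0.    ,   0.    ,   1.    ]]), 'view': array([[ 0.4305,  0.9025, -0.0135, -0.1646],
       [ 0.7189, -0.352 , -0.5994, -0.4129],
       [-0.5457,  0.2483, -0.8003,  1.6463],
       [ 0.    ,  0.    ,  0.    ,  1.    ]])}
side {'mtx': array([[439.3771,   0.    , 318.9426],
       [  0.    , 439.3771, 192.0999],
       [  0.    ,   0.    ,   1.    ]]), 'view': array([[-0.9967, -0.0808, -0.0028,  0.5898],
       [-0.0537,  0.6877, -0.724 ,  0.1771],
       [ 0.0605, -0.7215, -0.6898,  1.0632],
       [ 0.    ,  0.    ,  0.    ,  1.    ]])}
wrist {'mtx': array([[322.7009,   0.    , 321.6665],
       [  0.    , 322.7009, 201.6142],
       [  0.    ,   0.    ,   1.    ]]), 'mount': array([[-0.0007, -0.9593, -0.2824,  0.0717],
       [ 1.    , -0.0007, -0.0002,  0.    ],
       [ 0.0001, -0.2824,  0.9593, -0.1424],
       [ 0.    ,  0.    ,  0.    ,  1.    ]])}
```

View pics/scene0.png

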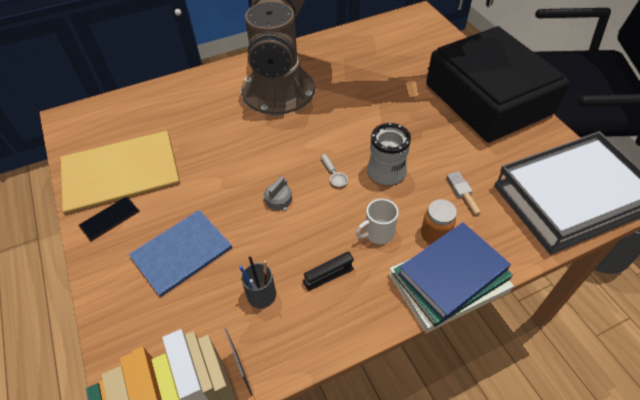

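View pics/side0.png

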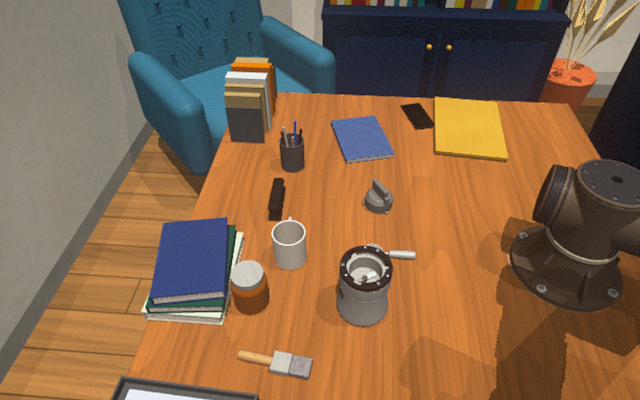

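View pics/wrist0.png

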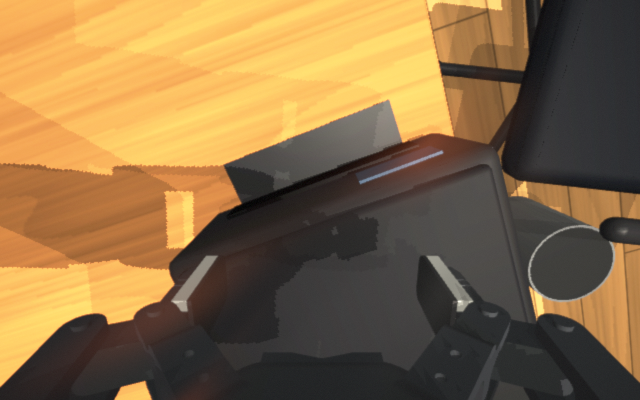

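Scene shows the lid at about (279,193) and the grinder's collar at about (390,138). The side view has the lid at (379,198) and the collar at (366,268). The wrist camera only sees the dark box. Next I'll zoom in and back-project.

```bash
cat > h.py <<'E'
import numpy as np, cv2
from rig import arm
from scipy.spatial.transform import Rotation as R
np.set_printoptions(precision=4,suppress=True)
def ext(name,obs=None):
    c=arm.calibration(name)
    if 'view' in c: return c['mtx'],c['view']
    T=np.eye(4);T[:3,:3]=R.from_rotvec(obs['ee_rot']).as_matrix();T[:3,3]=obs['ee_pos']
    return c['mtx'],np.linalg.inv(T@c['mount'])
def back(name,uv,z,obs=None):
    K,V=ext(name,obs); d=V[:3,:3].T@np.linalg.inv(K)@np.array([uv[0],uv[1],1.]); c=-V[:3,:3].T@V[:3,3]
    return c+d*(z-c[2])/d[2]
def proj(name,p,obs=None):
    K,V=ext(name,obs); q=np.atleast_2d(p)@V[:3,:3].T+V[:3,3]; q=q@K.T; return q[:,:2]/q[:,2:]
E
python3 - <<'E'
from h import *
print("lid",back("scene",(279,193),.03),back("side",(379,198),.03))
print("col",back("scene",(390,138),.144),back("side",(366,268),.144))
def crop(n,x,y,w,h,s):
    i=cv2.imread(f"pics/{n}0.png")[y:y+h,x:x+w]; return cv2.resize(i,None,fx=s,fy=s,interpolation=cv2.INTER_CUBIC)
a=np.hstack([crop("scene",250,165,60,60,6),crop("scene",360,115,60,60,6)])
b=np.hstack([crop("side",350,170,60,60,6),crop("side",336,238,60,60,6)])
cv2.imwrite("pics/z0.png",cv2.resize(np.vstack([a,b]),(600,600)))
E
```

```text
lid [ 0.4473 -0.1764  0.03  ] [ 0.442  -0.1682  0.03  ]
col [0.4928 0.1374 0.144 ] [0.484  0.1535 0.144 ]
```

View pics/z0.png

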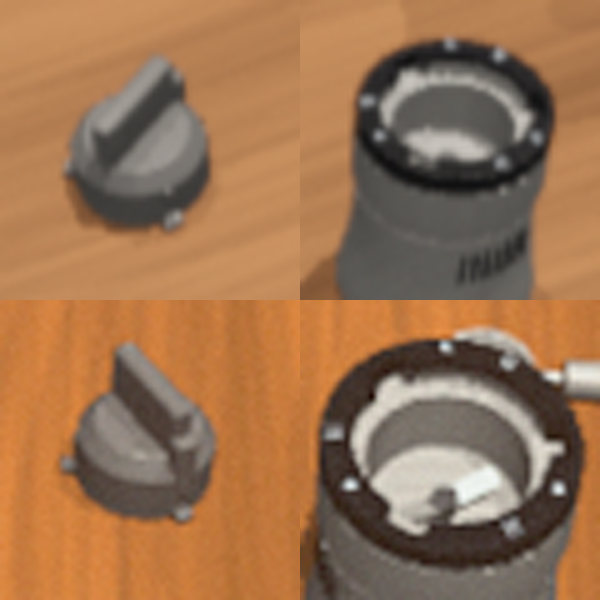

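```bash
python3 - <<'E'
from h import *
def sc(p,x0,y0,ox,oy): return (x0+(p[0]-ox)/5,y0+(p[1]-oy)/5)
# side: lid crop at 350,170 (offset 0,300); beak lug at (183,512), left lug (68,463)
L=[back("side",sc(p,350,170,0,300),.004) for p in [(183,514),(66,465)]]
L2=[back("scene",sc(p,250,165,0,0),.004) for p in [(174,220),(68,170)]]
B=[back("side",sc(p,350,170,0,300),.072) for p in [(128,348),(186,412)]]
B2=[back("scene",sc(p,250,165,0,0),.072) for p in [(104,130),(162,62)]]
for X in (L,L2,B,B2): print(X, np.degrees(np.arctan2(*(X[1]-X[0])[[1,0]])), np.linalg.norm(X[1]-X[0]),(X[0]+X[1])/2)
# collar slots
for n,ps in (("scene",[(410,76),(527,120),(435,170)]),("side",[(390,385),(560,450),(405,525)])):
    for p in ps:
        q=back(n,sc(p,360,115,300,0) if n=="scene" else sc(p,336,238,300,300),.142); print(n,p,q)
o=arm.get_obs();Rm=R.from_rotvec(o['ee_rot']).as_matrix();print(Rm)
E
```

```text
[array([ 0.4197, -0.1393,  0.004 ]), array([ 0.483 , -0.1718,  0.004 ])] -27.22311645937423 0.07114842420310515 [ 0.4514 -0.1556  0.004 ]
[array([ 0.4864, -0.1776,  0.004 ]), array([ 0.4278, -0.2176,  0.004 ])] -145.70669609057413 0.07096675354144333 [ 0.4571 -0.1976  0.004 ]
[array([ 0.4544, -0.1952,  0.072 ]), array([ 0.4249, -0.1474,  0.072 ])] 121.75038066906151 0.05611636226430851 [ 0.4397 -0.1713  0.072 ]
[array([ 0.4645, -0.2027,  0.072 ]), array([ 0.434 , -0.1569,  0.072 ])] 123.5993916879788 0.05502210254773721 [ 0.4493 -0.1798  0.072 ]
scene (410, 76) [0.4556 0.134  0.142 ]
scene (527, 120) [0.5126 0.1736 0.142 ]
scene (435, 170) [0.523  0.1111 0.142 ]
side (390, 385) [0.5088 0.1208 0.142 ]
side (560, 450) [0.4398 0.1485 0.142 ]
side (405, 525) [0.5013 0.1894 0.142 ]
[[-0.9502  0.3115 -0.0004]
 [ 0.3115  0.9502 -0.0008]
 [ 0.0001 -0.0009 -1.    ]]
```

Both fixed cameras agree to within about 1 cm. The lid is near (0.445,-0.175) with its beak towards about 122.5°, and the grinder is near (0.49,0.145). I'll stop over the grinder first for a close wrist view.

servo_tool(
  motion=[0.06,-0.09,0.02,-8,0.1,-0.15,0.02,-16,0.15,-0.225,0.02,-24,0.19,-0.285,0.02,-32,0.23,-0.345,0.02,-39,0.265,-0.4,0.02,-39,0.3,-0.45,0.02,-39,0.3,-0.45,0.02,-39],
)

```text
time: 1.15
ee_pos: [0.472, 0.1769, 0.2508]
ee_rot: [-1.503, -2.759, 0.001]
force: [1.0, 1.3, 0.8]
finger_gap: 0.0852
```

servo_tool(
  motion=[0,0,0,0],
)

```text
time: 1.27
ee_pos: [0.4737, 0.1738, 0.2505]
ee_rot: [-1.509, -2.755, 0.001]
force: [0.9, -0.2, 0.6]
finger_gap: 0.0855
```

```bash
python3 - <<'E'
from h import *
import json
o=arm.get_obs(); print(o['time'],o['ee_pos'],o['ee_rot'],o['qd'],o['q'])
cv2.imwrite("pics/w1.png",arm.grab_frame("wrist")[:,:,::-1])
json.dump({k:np.asarray(v).tolist() for k,v in o.items()},open("w1.json","w"))
E
```

```text
1.275 [0.4737 0.1738 0.2505] [-1.5094 -2.7549  0.0013] [ 0.0426 -0.0124  0.0246  0.0143  0.004   0.0226] [ 0.2209  0.2989  1.8225 -0.0005  1.0209 -0.3472]
```

View pics/w1.png

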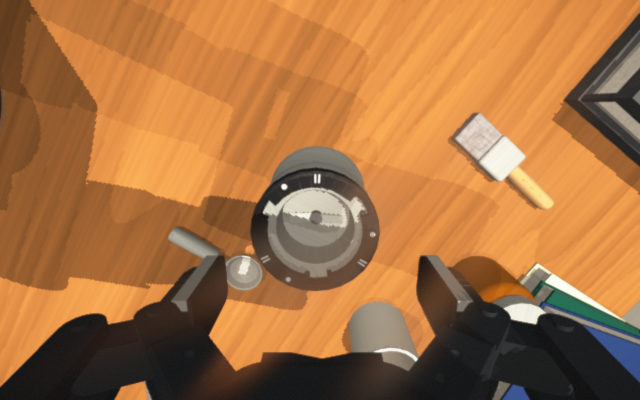

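The wrist view shows the whole collar, centred near (316,229). The slots are near (317,270), (357,206) and (272,208), and both dots and bars are visible. I'll zoom in and fit them.

```bash
python3 - <<'E'
from h import *
i=cv2.imread("pics/w1.png")[150:305,235:395]
cv2.imwrite("pics/w1z.png",cv2.resize(i,(600*160//155,600)[0:2],interpolation=cv2.INTER_CUBIC))
import cv2 as c
print(i.shape)
E
```

```text
(155, 160, 3)
```

View pics/w1z.png

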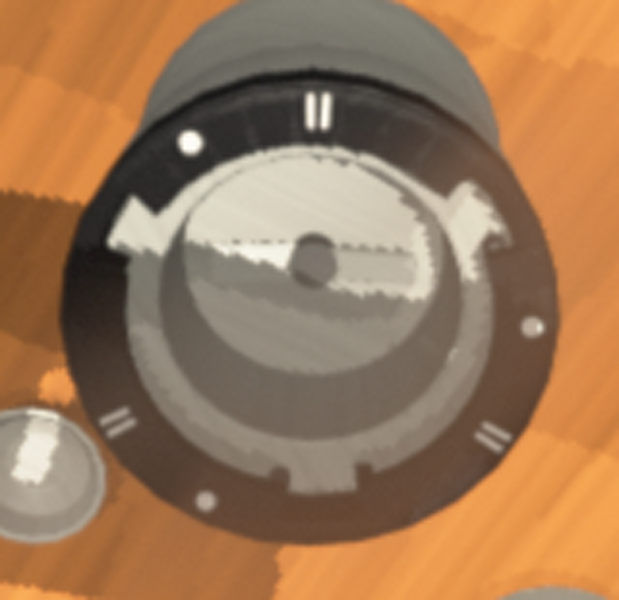

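```bash
python3 - <<'E'
from h import *
import json
from scipy.optimize import least_squares
o={k:np.array(v) for k,v in json.load(open("w1.json")).items()}
s=600/155
pts=[(190,142,33),(533,327,33),(206,501,33),(319,111,66),(118,421,66),(492,437,66)]
P=np.array([back("wrist",(235+p[0]/s,150+p[1]/s),.144,o)[:2] for p in pts]); off=np.array([p[2] for p in pts])
D=P[:3];print(P)
f=lambda v:np.hypot(*(P-v[:2]).T)-np.where(off==33,v[2],v[3])
r=least_squares(f,[.49,.145,.05,.05]);c=r.x[:2];print(r.x,r.fun)
a=np.degrees(np.arctan2(*(P-c).T[::-1]))+off
print(a,a%120)
S=np.array([back("wrist",(235+p[0]/s,150+p[1]/s),.142,o)[:2] for p in [(133,225),(473,222),(322,480)]])
print(np.degrees(np.arctan2(*(S-c).T[::-1]))%120,np.hypot(*(S-c).T))
th=np.radians((a%120).mean())
# check in fixed cams
for n in("scene","side"):
    q=np.array([[*(c+.0*th),.144]]);print(n,proj(n,q))
    im=cv2.imread(f"pics/{n}0.png");k=5
    x0,y0=(360,115) if n=="scene" else (336,238)
    cr=cv2.resize(im[y0:y0+60,x0:x0+60],None,fx=k,fy=k,interpolation=cv2.INTER_CUBIC)
    t=np.linspace(0,2*np.pi,100)
    for rad,col in((.054,(0,255,0)),):
        pp=proj(n,np.c_[c[0]+rad*np.cos(t),c[1]+rad*np.sin(t),0*t+.144]);
        cv2.polylines(cr,[np.int32((pp-[x0,y0]+.5)*k)],True,col,1)
    for j in range(3):
        for d,col in((0,(0,0,255)),(-33,(255,255,0))):
            t=th+np.radians(120*j+d);pp=proj(n,[c[0]+.048*np.cos(t),c[1]+.048*np.sin(t),.144])[0]
            cv2.circle(cr,tuple(int(v) for v in (pp-[x0,y0]+.5)*k),3,col,1)
    cv2.imwrite(f"pics/chk_{n}.png",cr)
cv2.imwrite("pics/chk.png",np.hstack([cv2.imread(f"pics/chk_{n}.png") for n in("scene","side")]))
E
```

```text
[[0.4427 0.1669]
 [0.5254 0.1713]
 [0.4878 0.0977]
 [0.4615 0.1866]
 [0.4614 0.1042]
 [0.5327 0.1451]]
[0.4853 0.1454 0.0477 0.0475] [-0.  0.  0.  0.  0. -0.]
[186.2302  65.8497 -53.9561 185.9814 -54.0686  65.6991] [66.2302 65.8497 66.0439 65.9814 65.9314 65.6991]
[61.3153 66.5184 66.2549] [0.0435 0.0415 0.0375]
scene [[391.1723 135.2763]]
side [[365.4142 264.708 ]]
```

View pics/chk.png

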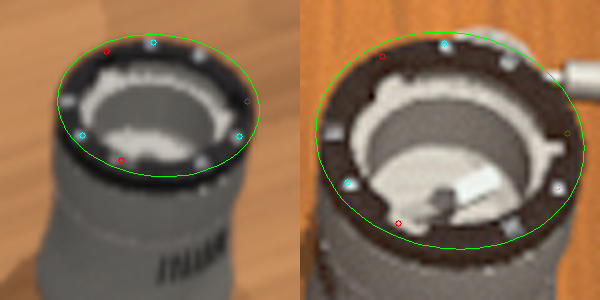

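The fits are consistent: grinder centre (0.4853,0.1454), slots at 66.0° mod 120°, mark radius 47.6 mm. The overlays match the fixed cameras to 1–2 px. Now over to the lid.

servo_tool(
  motion=[0,-0.06,0,0,0,-0.12,0,0,0,-0.18,-0.02,0,-0.01,-0.24,-0.05,0,-0.02,-0.3,-0.07,0,-0.029,-0.349,-0.08,0,-0.029,-0.349,-0.08,0,-0.029,-0.349,-0.08,0],
)

```text
time: 2.33
ee_pos: [0.4438, -0.1726, 0.1705]
ee_rot: [-1.506, -2.755, 0.001]
force: [-0.2, 1.0, 0.7]
finger_gap: 0.0855
```

servo_tool(
  motion=[0,0,0,0,0,0,0,0],
)

```text
time: 2.58
ee_pos: [0.4441, -0.1714, 0.1709]
ee_rot: [-1.504, -2.758, 0.001]
force: [-0.1, 0.2, 0.8]
finger_gap: 0.0851
```

```bash
python3 - <<'E'
from h import *
import json
o=arm.get_obs(); print(o['time'],o['ee_pos'],o['ee_rot'],o['qd'])
i=arm.grab_frame("wrist")[:,:,::-1]
cv2.imwrite("pics/w2.png",i)
json.dump({k:np.asarray(v).tolist() for k,v in o.items()},open("w2.json","w"))
E
```

```text
2.575 [ 0.4441 -0.1714  0.1709] [-1.5036 -2.7575  0.0009] [-0.0097  0.003  -0.0007 -0.0016 -0.0012 -0.0022]
```

View pics/w2.png

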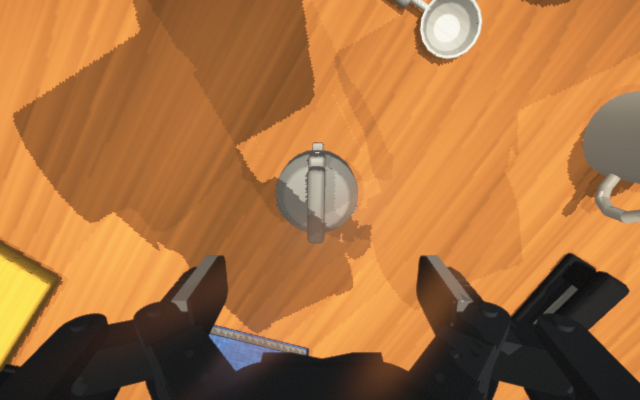

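Lid at about (317,193), bar vertical in the image, beak up at (318,147). I'll zoom in to measure.

```bash
python3 - <<'E'
from h import *
i=cv2.imread("pics/w2.png")[130:255,257:377]
cv2.imwrite("pics/w2z.png",cv2.resize(i,None,fx=4.8,fy=4.8,interpolation=cv2.INTER_CUBIC))
E
```

```text
(no output)
```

View pics/w2z.png

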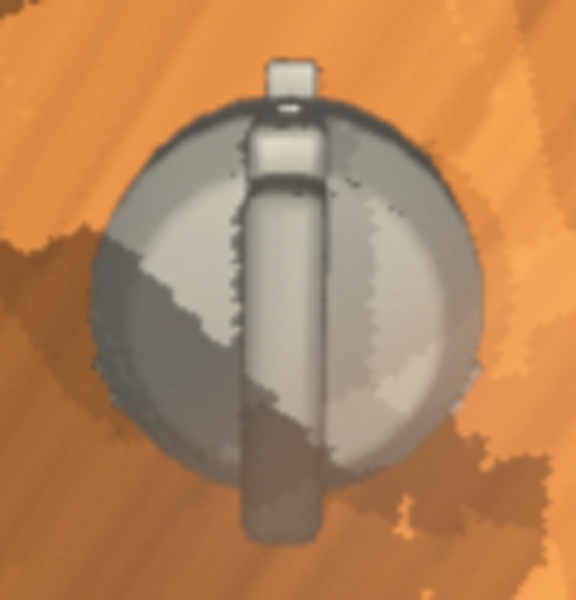

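```bash
python3 - <<'E'
from h import *
import json
o={k:np.array(v) for k,v in json.load(open("w2.json")).items()}
b=lambda p,z:back("wrist",(257+p[0]/4.8-.5+.1,130+p[1]/4.8-.5+.1),z,o)
q=[b(p,.072) for p in [(246,188),(325,188),(243,541),(322,541)]]
f=(q[0]+q[1])/2;r=(q[2]+q[3])/2
print("bar",f,r,np.linalg.norm(f-r),np.linalg.norm(q[0]-q[1]),"mid",(f+r)/2,np.degrees(np.arctan2(*(f-r)[[1,0]])))
l=b((292,61),.006);print("lug",l)
# rim at z .029 left/right
a,c=b((92,300),.029),b((483,300),.029);print("rim",a,c,np.linalg.norm(a-c),(a+c)/2)
m=(f+r)[:2]/2; print("lugdist",np.hypot(*(l[:2]-m)),np.degrees(np.arctan2(*(l[:2]-m)[::-1])))
print(np.degrees(2*np.arctan2(o['ee_rot'][1],o['ee_rot'][0]))%360)
def overlay(c,th):
    im=cv2.resize(cv2.imread("pics/w2.png")[130:255,257:377],None,fx=4.8,fy=4.8,interpolation=cv2.INTER_CUBIC)
    t=np.linspace(0,2*np.pi,120);u=np.array([np.cos(th),np.sin(th)]);v=np.array([-u[1],u[0]])
    def d(P,col):
        W=np.array([[*(c+x*u+y*v),z] for x,y,z in P]);pp=proj("wrist",W,o);cv2.polylines(im,[np.int32((pp+.4-[257,130])*4.8)],True,col,1)
    d([(.038*np.cos(a),.038*np.sin(a),.029) for a in t],(0,255,0))
    d([(.029*np.cos(a),.029*np.sin(a),.04) for a in t],(0,255,255))
    d([(x,y,.072) for x,y in((-.031,-.007),(.031,-.007),(.031,.007),(-.031,.007))],(255,0,0))
    d([(x,y,.006) for x,y in((.037,-.005),(.0445,-.005),(.0445,.005),(.037,.005))],(0,0,255))
    cv2.imwrite("pics/w2o.png",im)
overlay(m,np.arctan2(*(f-r)[[1,0]]))
E
```

```text
bar [ 0.4261 -0.1513  0.072 ] [ 0.458  -0.2024  0.072 ] 0.06024422899258653 0.012455265371496093 mid [ 0.442  -0.1769  0.072 ] 121.9942194440214
lug [ 0.4192 -0.1403  0.006 ]
rim [ 0.4104 -0.1965  0.029 ] [ 0.4728 -0.1563  0.029 ] 0.07416024272913907 [ 0.4416 -0.1764  0.029 ]
lugdist 0.04303322604712131 121.93563476502537
122.7959092154307
```

View pics/w2o.png

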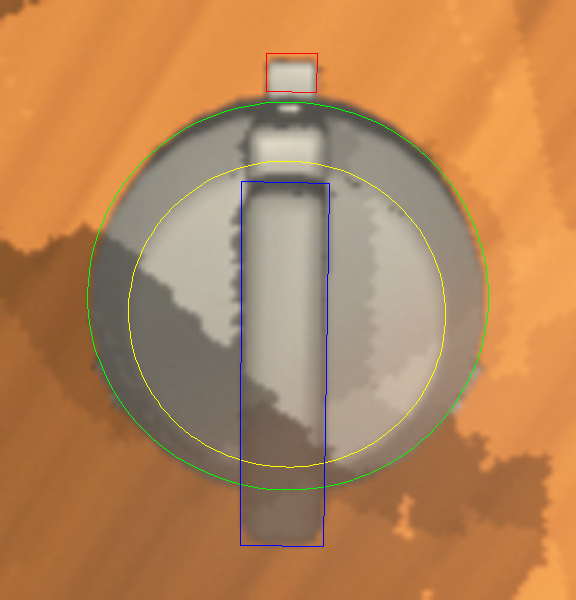

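The overlay fits to within about 1 mm: lid centre (0.4423,-0.1772), angle 122.0°. I'll grasp with the TCP at z=0.045, which keeps the tips above the 40 mm crown.

servo_tool(
  motion=[-0.002,-0.006,-0.05,-0.8,-0.002,-0.006,-0.1,-0.8,-0.002,-0.006,-0.126,-0.8,-0.002,-0.006,-0.126,-0.8],
)

```text
time: 3.12
ee_pos: [0.4416, -0.177, 0.0436]
ee_rot: [-1.521, -2.744, 0.001]
force: [0.3, 0.3, 0.2]
finger_gap: 0.0855
```

servo_tool(
  motion=[0,0,0,0,0,0,0,0,0,0,0,0,0,0,0,0],
  gripper=0.0,
  grip_force=60,
)

```text
time: 3.62
ee_pos: [0.4418, -0.1771, 0.0442]
ee_rot: [-1.521, -2.745, 0.001]
force: [-4.3, 3.4, 31.6]
finger_gap: 0.0133
```

An upward force of 31.6 N suggests the tips press on the crown. I'll open, raise 5 mm and regrip.

servo_tool(
  motion=[0,0,0,0,0,0,0.005,0,0,0,0.005,0],
  gripper=0.03,
)

```text
time: 4.0
ee_pos: [0.4419, -0.1772, 0.0496]
ee_rot: [-1.522, -2.746, 0.001]
force: [-0.3, -0.1, 1.1]
finger_gap: 0.0302
```

servo_tool(
  motion=[0,0,0,0,0,0,0,0,0,0,0,0],
  gripper=0.0,
)

```text
time: 4.38
ee_pos: [0.4419, -0.1772, 0.0498]
ee_rot: [-1.522, -2.746, 0.001]
force: [-1.3, 0.3, 5.7]
finger_gap: 0.0126
```

servo_tool(
  motion=[0,0,0.05,0,0,0,0.1,0,0,0,0.15,-8,0,0.02,0.19,-16,0.01,0.06,0.2,-24,0.02,0.11,0.2,-32,0.03,0.16,0.2,-40,0.036,0.21,0.2,-48],
)

```text
time: 5.38
ee_pos: [0.478, 0.0344, 0.2496]
ee_rot: [-2.511, -1.883, -0.0]
force: [0.6, -0.7, -0.9]
finger_gap: 0.0127
```

servo_tool(
  motion=[0,0.05,0,-4,0.005,0.09,0,-8,0.008,0.112,0,-8,0.008,0.112,0,-8],
)

```text
time: 5.88
ee_pos: [0.4857, 0.1475, 0.2491]
ee_rot: [-2.634, -1.706, 0.001]
force: [0.6, 0.1, -0.3]
finger_gap: 0.0128
```

```bash
python3 - <<'E'
from h import *
o=arm.get_obs(); print(o['time'],o['ee_pos'],o['ee_rot'],o['qd'],o['force'],o['finger_gap'],np.degrees(2*np.arctan2(o['ee_rot'][1],o['ee_rot'][0]))%360)
E
```

```text
5.875 [0.4857 0.1475 0.2491] [-2.6344 -1.7065  0.0006] [-0.0393 -0.0094  0.0163 -0.0045 -0.0009 -0.0247] [ 0.5576  0.1025 -0.3243] 0.012833153981203693 65.86887669007189
```

servo_tool(
  motion=[0,-0.002,0,0,0,-0.002,0,0],
)

```text
time: 6.12
ee_pos: [0.4856, 0.1446, 0.249]
ee_rot: [-2.635, -1.705, 0.001]
force: [0.3, -0.2, -1.0]
finger_gap: 0.0127
```

```bash
python3 - <<'E'
from h import *
import json
o=arm.get_obs(); print(o['time'],o['ee_pos'],np.degrees(2*np.arctan2(o['ee_rot'][1],o['ee_rot'][0]))%360)
json.dump({k:np.asarray(v).tolist() for k,v in o.items()},open("w3.json","w"))
for n in("wrist","scene","side"): cv2.imwrite(f"pics/{n}3.png",arm.grab_frame(n)[:,:,::-1])
def crop(n,x,y,w,h):
    return cv2.resize(cv2.imread(f"pics/{n}3.png")[y:y+h,x:x+w],(400,400),interpolation=cv2.INTER_CUBIC)
cv2.imwrite("pics/fix3.png",np.hstack([crop("scene",340,70,110,110),crop("side",310,170,110,110)]))
E
```

```text
6.125 [0.4856 0.1446 0.249 ] 65.80684520986972
```

View pics/wrist3.png

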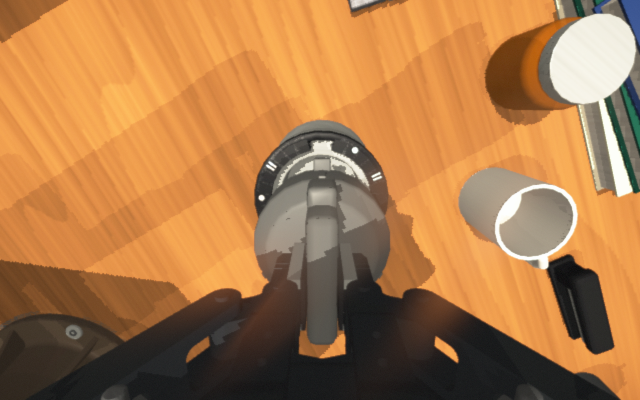

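View pics/fix3.png

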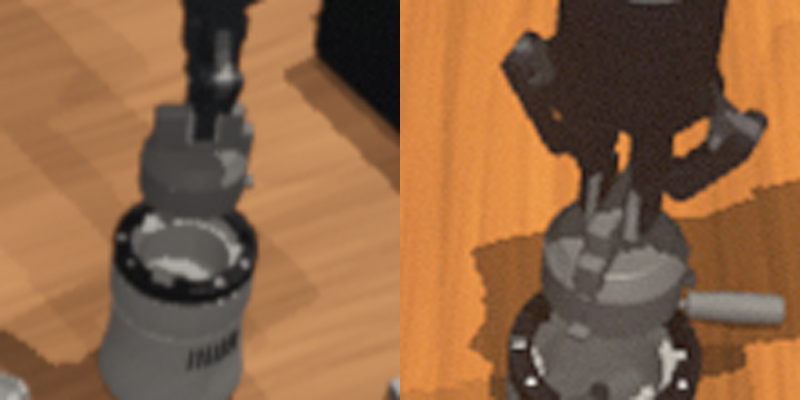

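The wrist view shows the beak's lug at about (322,165), lined up with the slot at (322,146), and marks at (355,150), (262,198), (272,165) and (376,176). I'll zoom and fit both parts in this one picture.

```bash
python3 - <<'E'
from h import *
i=cv2.imread("pics/wrist3.png")[120:260,245:400]
cv2.imwrite("pics/w3z.png",cv2.resize(i,None,fx=4.2,fy=4.2,interpolation=cv2.INTER_CUBIC))
E
```

```text
(no output)
```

View pics/w3z.png

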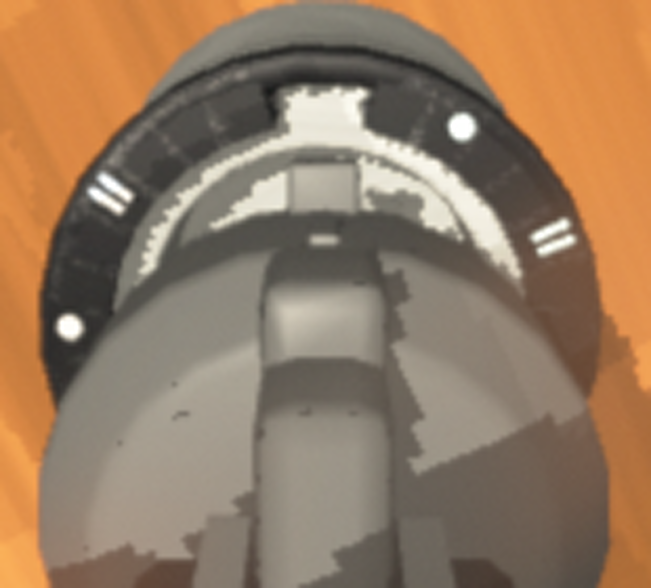

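```bash
python3 - <<'E'
from h import *
import json
from scipy.optimize import least_squares
o={k:np.array(v) for k,v in json.load(open("w3.json")).items()}
px=lambda p:(245+p[0]/4.2-.4,120+p[1]/4.2-.4)
b=lambda p,z:back("wrist",px(p),z,o)
M=np.array([b(p,.144)[:2] for p in[(462,126),(69,326),(108,194),(553,237)]]);off=np.radians([-33,-33+120,-66+120,-66])
f=lambda v:(M-np.c_[v[0]+.0476*np.cos(v[2]+off),v[1]+.0476*np.sin(v[2]+off)]).ravel()
r=least_squares(f,[.485,.145,1.15]);print("collar",r.x[:2],np.degrees(r.x[2]),r.fun)
z0=o['ee_pos'][2]-.0498
for z in(z0,):
    l=b((324,162),z+.006);fr=b((322,408),z+.072);K=back("wrist",(323,343),z+.072,o)
    print("lug",l,"front",fr,"rear",K,"len",np.linalg.norm(fr-K))
    u=(fr-K)[:2];print(np.degrees(np.arctan2(u[1],u[0])),"mid",(fr+K)/2)
    th=np.arctan2(u[1],u[0]);print("centre from lug",l[:2]-.0445*np.array([np.cos(th),np.sin(th)]),"lug dir from mid",np.degrees(np.arctan2(*(l-(fr+K)/2)[[1,0]])))
    a,c=b((40,480),z+.029),b((608,480),z+.029);print("rim",(a+c)/2,np.linalg.norm(a-c))
# predicted lid centre in tool from w2
print(o['ee_pos'])
E
```

```text
collar [0.4848 0.1454] 66.07227049089241 [ 0.0002 -0.      0.0001  0.0001 -0.0003 -0.      0.     -0.    ]
lug [0.5032 0.184  0.2052] front [0.4978 0.1721 0.2712] rear [0.4741 0.1176 0.2712] len 0.059405240269678077
66.49071342367972 mid [0.4859 0.1449 0.2712]
centre from lug [0.4855 0.1432] lug dir from mid 66.17566690182018
rim [0.4878 0.1496 0.2282] 0.07343730686933896
[0.4856 0.1446 0.249 ]
```

Collar refit is (0.4848,0.1454), which agrees with the first fit. The lid is about 1 mm off and its angle matches within 0.5°. I'll correct by (-0.7,+1.1) mm and descend to just above the mouth.

servo_tool(
  motion=[-0.0007,0.001,-0.025,0,-0.0007,0.001,-0.05,0,-0.0007,0.001,-0.05,0,-0.0007,0.001,-0.05,0],
)

```text
time: 6.78
ee_pos: [0.4855, 0.1458, 0.2]
ee_rot: [-2.636, -1.705, -0.001]
force: [-0.3, 0.2, -1.0]
finger_gap: 0.0126
```

servo_tool(
  motion=[0,0,-0.004,0,0,0,-0.007,0,0,0,-0.007,0],
)

```text
time: 7.15
ee_pos: [0.4854, 0.1458, 0.193]
ee_rot: [-2.636, -1.705, -0.001]
force: [-0.8, 0.4, -0.7]
finger_gap: 0.0129
```

servo_tool(
  motion=[-0.0005,0,-0.002,0,-0.0005,0,-0.004,0,-0.0005,0,-0.006,0,-0.0005,0,-0.006,0],
)

```text
time: 7.65
ee_pos: [0.4849, 0.1458, 0.1868]
ee_rot: [-2.636, -1.705, -0.0]
force: [-1.2, 0.2, -1.3]
finger_gap: 0.0126
```

The lid bottom is now about 7 mm inside the mouth with hardly any force. Continuing down to the seat.

servo_tool(
  motion=[0,0,-0.002,0,0,0,-0.004,0,0,0,-0.006,0,0,0,-0.006,0],
)

```text
time: 8.15
ee_pos: [0.4848, 0.1458, 0.1806]
ee_rot: [-2.635, -1.705, 0.0]
force: [-0.4, -0.8, -2.1]
finger_gap: 0.0128
```

servo_tool(
  motion=[0,0,-0.001,0,0,0,-0.002,0,0,0,-0.002,0],
)

```text
time: 8.52
ee_pos: [0.4849, 0.1458, 0.18]
ee_rot: [-2.636, -1.705, -0.002]
force: [-5.8, -1.7, 15.7]
finger_gap: 0.0127
```

Contact at z=0.180, which is the predicted home height (0.130+0.0498), with 15.7 N of seat force. Now I'll turn clockwise in stages.

servo_tool(
  motion=[0,0,0,0,0,0,0,-4,0,0,0,-8,0,0,0,-12,0,0,0,-16,0,0,0,-16],
)

```text
time: 9.28
ee_pos: [0.4854, 0.1459, 0.1802]
ee_rot: [-2.848, -1.323, -0.004]
force: [2.6, 0.8, 0.1]
finger_gap: 0.0129
```

```bash
python3 - <<'E'
from h import *
o=arm.get_obs(); print(o['time'],o['ee_pos'],o['force'],o['torque'],o['finger_gap'],np.degrees(2*np.arctan2(o['ee_rot'][1],o['ee_rot'][0]))%360)
i=arm.grab_frame("wrist")[:,:,::-1]
cv2.imwrite("pics/w4.png",i[100:340,200:440].repeat(2,0).repeat(2,1))
E
```

```text
9.275 [0.4854 0.1459 0.1802] [2.5653 0.804  0.0745] [ 0.0307 -0.4543  0.083 ] 0.012869192379356006 49.83698706989077
```

View pics/w4.png

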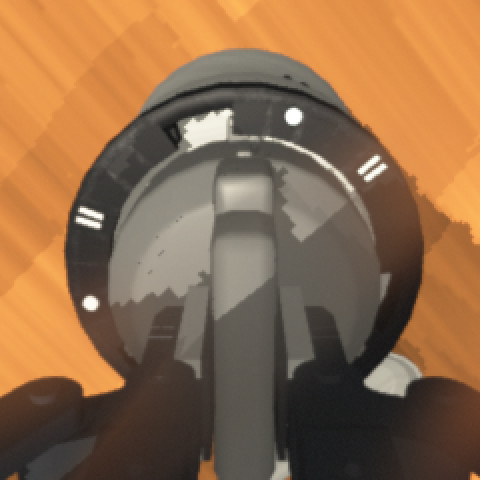

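The lid is home below the lip, with the lug under it, and the bar is turned halfway between the slot (205,128) and the dot (293,116). The torque of about 0.08–0.1 N m fits the spring. Turning on to the dot.

servo_tool(
  motion=[0,0,0,-4,0,0,0,-8,0,0,0,-12,0,0,0,-16,0,0,0,-16,0,0,0,-16],
)

```text
time: 10.07
ee_pos: [0.4856, 0.1458, 0.1802]
ee_rot: [-3.003, -0.919, -0.005]
force: [2.2, -1.7, -0.1]
finger_gap: 0.0126
```

```bash
python3 - <<'E'
from h import *
import json
o=arm.get_obs(); print(o['time'],o['ee_pos'],o['force'],o['torque'],o['finger_gap'],np.degrees(2*np.arctan2(o['ee_rot'][1],o['ee_rot'][0]))%360)
json.dump({k:np.asarray(v).tolist() for k,v in o.items()},open("w5.json","w"))
i=arm.grab_frame("wrist")[:,:,::-1]
cv2.imwrite("pics/w5.png",i[100:340,200:440].repeat(2,0).repeat(2,1))
E
```

```text
10.075 [0.4856 0.1458 0.1802] [ 2.2162 -1.7123 -0.147 ] [-0.1984 -0.6035  0.1756] 0.012635630396512654 34.02239145438347
```

View pics/w5.png

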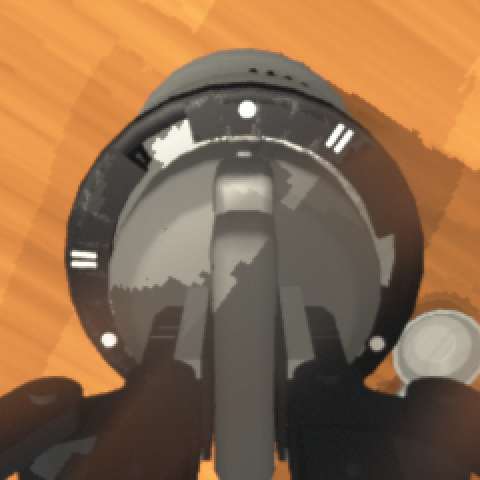

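The beak (245,155) lines up with the single dot (247,109), and the torque of 0.176 N m matches the half-way spring. One last steadiness check before handing in.

servo_tool(
  motion=[0,0,0,0,0,0,0,0,0,0,0,0],
)

```text
time: 10.5
ee_pos: [0.4856, 0.1458, 0.1802]
ee_rot: [-3.003, -0.919, -0.005]
force: [3.2, -0.2, -0.1]
finger_gap: 0.0128
```

```bash
python3 - <<'E'
from h import *
o=arm.get_obs(); y=np.degrees(2*np.arctan2(o['ee_rot'][1],o['ee_rot'][0]))%360
print(o['time'],o['ee_pos'],o['force'],o['torque'],o['finger_gap'],y,o['qd'])
if abs(y-34)<2.5: print(arm.job_done())
E
```

```text
10.5 [0.4856 0.1458 0.1802] [ 3.1565 -0.1768 -0.1298] [-0.1782 -0.4986  0.1563] 0.012770070248153912 34.012021743548985 [ 0.0004  0.0004 -0.0011  0.0001  0.0004  0.0007]
the job is handed in; nothing more can be done
None
```

The lid is home in the collar, turned clockwise to the single dot and still gripped there. I handed the job in at 10.5 s.

**How it went:** I gripped the lid by its bar and lowered it through the slots. It seated at the predicted height with 15.7 N of contact force. I then turned it about 32° clockwise.

**Last checks:**
- **Height:** the tool stood at z = 0.1802, which puts the lid about 0.4 mm above the seat.
- **Position:** the last wrist picture shows the beak in line with the dot. The tool's turn was 34.0°, against about 33° for the dot.
- **Spring:** the torque was 0.16–0.18 N m, against 0.17 expected half-way. I judged the ring angle from this and the picture, since it is not read directly.
- **Holding:** the arm was still, with 60 N of grip set and the fingers closed on the bar at 12.8 mm.

**What disagreed:** the first grasp pressed the fingertips on the lid's crown with about 32 N, so I opened the fingers, raised the tool 5 mm and gripped again. The finger opening reads 12.8 mm, though the bar is stated as 14 mm thick.

I planned the paths clear of the other things on the desk and felt no unexpected contact, but I did not check them again at the end.

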